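Put the jar away behind the sliding glass door and prove the latch

TASK

Put the amber jar that stands in the stockpot away inside the glass cabinet, upright on its floor, and leave everything else on the bench where it is. Then slide the glass door shut until its spring latch catches, and give the door pull a firm tug in the opening direction to make sure it holds: if the door gives, press it home again and tug again. Leave the door shut and latched.

Things in the scene. Friction and masses are not known exactly. Their poses are not given: they have to be found in the camera images.
- jar_mid (a point): centre of the jar (half-way up). Amber glass jar with white cap and paper label, standing on the pot's floor; 56 mm in diameter up to 60 mm above its underside, then a shoulder and a 50 mm cap, 90 mm tall; 0.22 to 0.45 kg
- pot_rim (a point): centre of the mouth of the steel stockpot, 185 mm above the bench. Fixed. 236 mm in diameter inside, 244 mm outside, inner floor 181 mm below this point, so the jar, near its middle, is 91 mm below the rim: a gripper has to go in and come out upright. Two loop handles stand 35 mm out, 30 mm below the rim
- case: fixed glass bench cabinet, stainless frame, glass roof, ends and back; origin under its centre, x points away from its front, y along it. 260 mm deep (front face x = -0.130), 660 mm wide, 260 mm tall; inside 220 mm high. A fixed pane closes the front from y = 0 to 0.32, an empty glass shelf behind it. In front of the bay point the bench is free, 50 mm to either side and 200 mm out from the face
- bay (a point): point on the cabinet's floor, 20 mm above the bench, behind the door opening; x into the cabinet, y along its front, z up. Front face at x = -0.070, door's inner face x = -0.060, back pane x = 0.179. The opening runs from y = -0.149 (jamb post) to the door's leading edge, y = joint - 0.159. Under the roof there is room only for a gripper slanting in from the front
- door (a joint): sliding glass door: metres open, 0 shut to 0.28 fully open; slides along the bay's y, opening to +y, with about 1 N. At about 0.017 its stud meets the latch bolt; from there it takes 7 to 20 N, differing from cabinet to cabinet, until near 0.005 the bolt snaps behind the stud; let go sooner, it is pushed back. Caught, it has 3 mm of play (0 to 0.003) and holds against 25 N
- pull (a point): grip point on the door's pull, moving with the door: upright steel bar 12 mm in diameter, from 126 mm below this point to 15 mm above it; 40 mm below the cabinet's top, 30 mm in front of its front face, 54 mm to the +y side of the door's leading edge; upper stand-off 35 mm below this point. Bay's axes
- bolt_tip (a point): tip of the latch's spring bolt, a steel nose under the dark latch case on the jamb post, in front of the door at the -y end of its opening. The latch case stands 32 mm out from the front face, from 90 to 137 mm above the bench, and covers the opening up to y = -0.113 of the bay. The bolt lifts up to 7 mm as the stud passes and drops behind it
- plate: white ceramic plate, 210 mm in diameter, 22 mm high, origin under its centre; to be left alone
- pitcher: blue plastic pitcher, 124 mm in diameter, 190 mm high, handle to its +y side, origin under its centre; to be left alone
- ladle: aluminium ladle, origin under its 90 mm bowl (40 mm high), the handle reaches 279 mm to its -x side; to be left alone
- spoon: bamboo spoon, 255 mm long along its x axis (-160 to +95 mm), 11 mm high; to be left alone
- whisk: steel whisk, 275 mm long along its x axis (-150 to +125 mm), 60 mm high; to be left alone
- ramekin: white ceramic ramekin, 72 mm in diameter, 42 mm high, origin under its centre; to be left alone

How it is judged:
On the way, in this order (a step that is already met when the one before it is completed fails the run):
1. the jar stands upright inside the cabinet, let go (x of jar_mid in the frame of bay between -0.03 and 0.16 m and y of jar_mid in the frame of bay between -0.13 and 0.45 m and z of jar_mid in the frame of bay below 0.0505 m and angle between jar_mid's own z axis and vertical below 0.1 rad and contact force between the fingers and jar below 0.1 N), for 0.2 s.
2. the door is shut and the latch's bolt has dropped behind its stud (less than 5 mm open, the bolt not pressed) (value of joint door below 0.005 m and contact force between bolt and door below 1 N), for 0.05 s.
3. the shut door is tugged in the opening direction with at least 4 N and the bolt holds it (contact force between bolt and door above 4 N and value of joint door below 0.005 m), for 0.05 s.
At the end, for the whole second after the job is handed in: The jar stands at rest, upright within 0.1 rad, on the cabinet's floor behind the door, and the door is less than 5 mm open, held by its latch (x of jar_mid in the frame of bay between -0.03 and 0.16 m and y of jar_mid in the frame of bay between -0.13 and 0.45 m and z of jar_mid in the frame of bay below 0.0505 m and angle between jar_mid's own z axis and vertical below 0.1 rad and linear speed of jar below 0.02 m/s and value of joint door below 0.005 m); the robot touches nothing.
It fails at once if the jar is tipped over (more than 1 rad) (angle between jar_mid's own z axis and vertical above 1 rad).
It fails at once if a bystander (plate, pitcher, ladle, spoon, whisk, ramekin) is moved by more than 40 mm (distance of any of plate, pitcher, ladle, spoon, whisk, ramekin from where it was at the start of the episode above 0.04 m).
It also fails if it takes over 72 s, if anything falls off the work surface, if the arm or the gripper's body presses on something with over 40 N, if the wrist force passes 120 N, or if a joint passes its speed limit or range.

ROBOT

A 6-joint arm with a two-finger parallel gripper is mounted at the origin on the work surface. World frame = base frame: x ahead of the robot, y to its left, z up, the work surface at z = 0. Lengths are in m, angles in rad, forces in N, time in s.
With the tool pointing down it reaches from about 0.35 to 0.725 m from the base axis. Payload 6 kg.
Tool frame: the origin (TCP) lies between the finger pads; the fingertips stand 17 mm ahead of it and the grasp point (between the pads) lies 2 mm behind it; z points along the fingers, y is the direction in which the jaws open and shut (so a half turn about z gives the same grasp; the last joint's range is limited). The gripper opens to 85 mm and grips with 20 to 120 N. Pads are 22 mm wide; open, the fingers measure 114 mm over their backs; the gripper's body (76 mm by 85 mm) begins 54 mm behind the grasp point. The pads swing forward as they close: fully open they stand 13 mm farther back than shut.
Start: joints at [1.48, 0.04, 0.085, 0, -1.615, -0.334], TCP at [0.247, 0.547, 0.248] pointing down, gripper open.
Joint ranges: [-2.56, 2.56], [-1.29, 2.01], [-1.08, 1.49], [-3.29, 1.98], [-2.81, -0.18], [-2.99, 2.99]. Speed limits (rad/s): [2.57, 2.57, 3.01, 3.14, 3.14, 3.14].

INTERFACE

Orientations are given as a 3x3 rotation matrix whose columns are the frame's x, y, z axes.
In Python, from rig import r gives the robot as it stands. The module is installed in compiled form; this text tells all that it offers.
- The arm moves only by the shell command python3 -m crank 'ROWS' [FORCE]. ROWS is JSON, a list that holds one entry, the list of rows, each a list of 7 numbers: the opening in per cent of the stroke, from 0 (shut) to 100 (fully open), then the shift along the world's x, y, z in cm, then the turn, a rotation vector about the world's x, y, z in degrees. A call has 1 to 12 rows; each row shifts and turns the commanded pose from where the row before left it; what a row does not reach is not made up. A row lasts 1/10 s, in which the tool goes at most 50 mm and 8.59 degrees, less where a joint would pass 70% of its speed; a pose out of reach is approached as far as the arm can. A call is refused whole if a number of a shift passes 5 or a number of a turn 8.59, either way. A call with a gripper value outside its range is refused whole. The fingers move at their own pace and stop on an object; FORCE is the grip in N (left out, the last holds). Time passes only in rows, so rows that do not move let the fingers close. It gives the time, the measured TCP pose, the force and the opening at its end, in the units of the state.
- r.read_state(): the state, without advancing time (a new reading comes with each control period).
- r.capture(name): name is "side" or "top" or "wrist"; returns a dict with "frame" (384x512x3 uint8, red, green, blue), "z_map" (384x512 float32, m along the optical axis (not along the pixel's ray), 0 where there is no reading), "fx", "fy", "cx", "cy" (pixels), "xyz" and "orientation" of the camera in the world. Camera axes: x right, y down, z forward; pixel columns grow to the right and rows downward; lengths in m; the calibration is good to about 2 mm. A picture is of the moment at which its call begins.
- r.hand_in(): hands the job in, once; it reports no verdict.
Trained networks look in a picture, given as the dict that the camera call returned (one of the last four; its "shot" number tells which), for a name from the list of things; names that differ only in an ending like _2 or _b are one class to them, and where a whole thing is asked for, a point or a joint stands for the part that bears it (a point fixed in the world has none). Each returns a list of dicts, best first, with "confidence" (0 to 1); they miss things now and then, are a little off and sometimes report something else, mostly with a low value. They report only what shows in the picture. A call takes as long as a camera call.
- r.search_frame(label, picture): "at" ([x, y, z] in m, in world coordinates, good to about 4 mm: the middle of the surface that is visible of it).
- r.silhouettes(label, picture): "pixels" (384x512 bool, what is visible of it).
- r.pinpoint(label, picture): "at" ([x, y, z] in m, in world coordinates, good to about 4 mm: a listed point, or the origin of a listed thing).
The state is a dict: "t": time; "joints": joint angles; "qvel": joint speeds; "tau": joint torques, N m; "eef_pos": TCP position; "tcp_rot": TCP orientation; "wrist_force": force on the tool from outside, world axes, zero at the start; "ft_torque": the same for the moment, N m; "gripper_width": opening from 0.0 (shut) to 1.0 (fully open).
Only numpy, scipy, OpenCV 4.12 (cv2) and the standard library are available. Lean on these libraries where they do the work, as an engineer would, in place of code of your own. Each camera call takes 0.05 s, during which the arm holds its last target.

## Working session

There is one attempt and no reset: what is moved stays moved. The work goes in short steps, Python scripts to look and compute and a shell command to move; the robot and the scene stay as the last step left them, time stands still between calls to the robot, and variables do not carry over. Pictures are saved under pics/ and viewed, and the job is handed in when it is done.

```bash
mkdir -p pics; ls; cat > h.py <<'E'
import numpy as np, cv2
from rig import r
np.set_printoptions(precision=4,suppress=True)
def cap(n,save=None):
    p=r.capture(n)
    if save: cv2.imwrite('pics/'+save+'.png',p['frame'][:,:,::-1])
    return p
def proj(p,X):
    R=np.array(p['orientation']);c=R.T@(np.array(X)-np.array(p['xyz']))
    return p['fx']*c[0]/c[2]+p['cx'],p['fy']*c[1]/c[2]+p['cy']
def pts(p,mask=None):
    z=p['z_map'];v,u=np.nonzero((z>0)&(mask if mask is not None else True))
    d=z[v,u];c=np.stack([(u-p['cx'])/p['fx']*d,(v-p['cy'])/p['fy']*d,d],1)
    return c@np.array(p['orientation']).T+np.array(p['xyz'])
E
python3 - <<'E'
from h import *
s=r.read_state();print({k:np.array(v) for k,v in s.items()})
for n in('side','top','wrist'):
    p=cap(n,n+'0'); print(n,np.array(p['xyz']),np.array(p['orientation']).tolist(),p['fx'])
    for l in ['jar_mid','pot_rim','case','bay','pull','bolt_tip','plate','pitcher','ladle','spoon','whisk','ramekin']:
        q=r.pinpoint(l,p)
        print(l,[(np.round(a['at'],4).tolist(),round(a['confidence'],2)) for a in q[:2]])
E
```

```text
pics
{'t': array(0.), 'joints': array([ 1.4797,  0.0408,  0.0838, -0.0005, -1.6155, -0.3337]), 'qvel': array([ 0.0016, -0.0007, -0.001 , -0.0012,  0.0009, -0.001 ]), 'tau': array([ -0.0004, -36.8175,  34.7392,   6.9319,  -0.0055,  -0.    ]), 'eef_pos': array([0.2471, 0.5464, 0.2473]), 'tcp_rot': array([[ 0.9111, -0.4122, -0.0006],
       [-0.4122, -0.9111, -0.0017],
       [ 0.0001,  0.0018, -1.    ]]), 'wrist_force': array([-0.2512, -0.0368, -0.2859]), 'ft_torque': array([-0.0084, -0.009 , -0.0149]), 'gripper_width': array(0.9991)}
side [-0.1406 -0.9345  0.8333] [[0.8389735258256859, -0.2858085944839971, 0.46307328824139604], [-0.5436526680245652, -0.4030452677980661, 0.736203972181186], [-0.02377392507325607, -0.8694066709110686, -0.49352491432747747]] 458.1978619264683
jar_mid [([0.5188, -0.4084, 0.0496], 0.57)]
pot_rim [([0.5052, -0.4157, 0.1857], 0.7), ([0.4863, -0.1691, 0.0061], 0.33)]
case [([0.7211, 0.166, 0.0004], 0.9)]
bay [([0.6492, 0.0044, 0.0203], 0.88)]
pull [([0.5678, 0.187, 0.2221], 0.93)]
bolt_tip []
plate [([0.4193, 0.3477, -0.0015], 0.72)]
pitcher [([0.4321, 0.5579
[... 693 characters left out ...]
tcher [([0.4372, 0.5614, 0.0037], 0.66), ([0.4865, -0.1687, -0.0014], 0.39)]
ladle []
spoon [([0.406, 0.157, -0.0002], 0.75), ([0.4378, 0.5596, -0.0012], 0.56)]
whisk [([0.272, -0.2399, -0.0006], 0.55)]
ramekin [([0.2866, 0.3354, 0.002], 0.54)]
wrist [0.3082 0.5188 0.3738] [[-0.4120883750446441, -0.8790813967465104, -0.23958102814552865], [-0.9111435892628138, 0.3977974340354294, 0.10758513475431633], [0.0007286277108753609, 0.2626273012636576, -0.9648970772743727]] 333.5317581208106
jar_mid []
pot_rim []
case []
bay [([0.4343, 0.5569, 0.0003], 0.62)]
pull []
bolt_tip []
plate []
pitcher [([0.4317, 0.5606, -0.0018], 0.97)]
ladle []
spoon []
whisk []
ramekin [([0.2849, 0.3314, 0.0017], 0.58)]
```

View pics/side0.png

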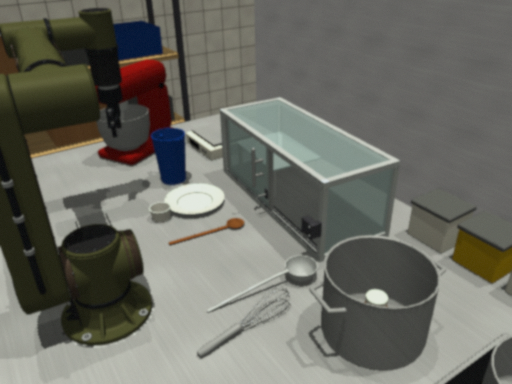

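View pics/top0.png

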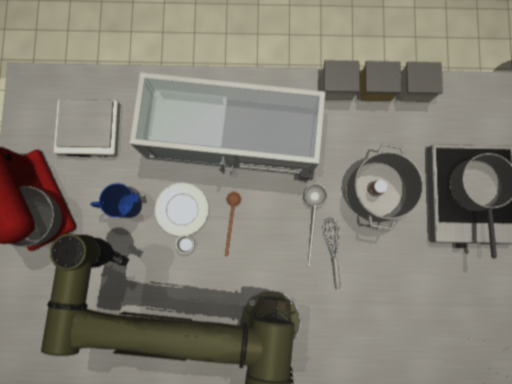

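View pics/wrist0.png

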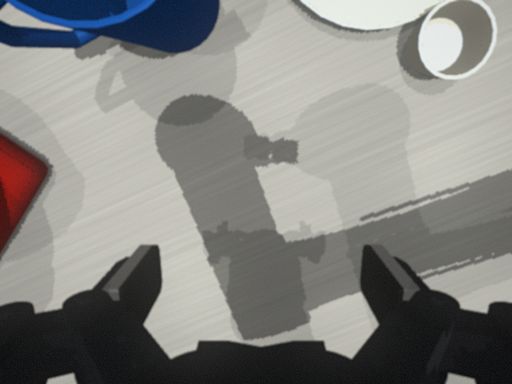

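The images show the pot at right with the jar inside (white cap at side px 376,297; top px 378,187). The cabinet is yawed slightly and its left (door) part is stacked open, with the pull at top px ~228,160. Next I'll measure the cabinet yaw.

```bash
python3 - <<'E'
from h import *
p=cap('top')
X=pts(p); 
m=(abs(X[:,2]-0.26)<0.012)&(X[:,0]>0.5)&(X[:,0]<0.95)&(X[:,1]>-0.25)&(X[:,1]<0.6)
rc=cv2.minAreaRect(X[m][:,:2].astype(np.float32)); print(m.sum(),rc)
for l in['jar_mid','pot_rim','bay','pull']:
    print(l,[(np.round(a['at'],4),a['confidence']) for a in r.pinpoint(l,p)[:1]])
# cap of jar
m=(np.hypot(X[:,0]-.505,X[:,1]+.413)<.1)&(abs(X[:,2]-.094)<.012); print('cap',m.sum(),X[m].mean(0), (X[m].max(0)+X[m].min(0))/2)
m=(np.hypot(X[:,0]-.505,X[:,1]+.413)<.16)&(abs(X[:,2]-.185)<.006); print('rim',m.sum(),cv2.minEnclosingCircle(X[m][:,:2].astype(np.float32)))
p=cap('side');X=pts(p)
for l in['jar_mid','bay','pull','case']:
    print(l,[(np.round(a['at'],4),a['confidence']) for a in r.pinpoint(l,p)[:1]])
m=(abs(X[:,2]-0.26)<0.012)&(X[:,0]>0.5)&(X[:,0]<0.95)&(X[:,1]>-0.25)&(X[:,1]<0.6)
rc=cv2.minAreaRect(X[m][:,:2].astype(np.float32)); print(m.sum(),rc)
E
```

```text
13597 ((0.7245606780052185, 0.16728158295154572), (0.6615618467330933, 0.2647792100906372), 84.81790924072266)
jar_mid [(array([ 0.515, -0.409,  0.049]), 0.63)]
pot_rim [(array([ 0.5086, -0.4149,  0.1832]), 0.75)]
bay [(array([0.6489, 0.0045, 0.0205]), 0.92)]
pull [(array([0.5663, 0.1852, 0.2213]), 0.85)]
cap 139 [ 0.5139 -0.4065  0.0936] [ 0.5131 -0.4084  0.0941]
rim 318 ((0.507116973400116, -0.41395246982574463), 0.12378698587417603)
jar_mid [(array([ 0.5164, -0.4065,  0.0527]), 0.54)]
bay [(array([0.6487, 0.0018, 0.0175]), 0.78)]
pull [(array([0.567 , 0.1857, 0.2235]), 0.94)]
case [(array([ 0.7234,  0.1687, -0.0006]), 0.56)]
7299 ((0.7242117524147034, 0.16614429652690887), (0.6749359965324402, 0.26617780327796936), 85.06195068359375)
```

```bash
python3 -m crank '[[[100,0,0,4.8,0,0,0],[100,1.3,-4.7,0.5,0,0,1],[100,1.3,-4.7,0,0,0,1],[100,1.3,-4.7,0,0,0,1],[100,1.3,-4.7,0,0,0,1],[100,1.3,-4.7,0,0,0,1],[100,1.3,-4.7,0,0,0,1],[100,1.3,-4.7,0,0,0,1],[100,1.3,-4.7,0,0,0,1],[100,1.3,-4.7,0,0,0,1],[100,1.3,-4.7,0,0,0,1],[100,1.3,-4.7,0,0,0,1]]]' 40 && python3 -m crank '[[[100,1.3,-4.7,0,0,0,1],[100,1.3,-4.7,0,0,0,1],[100,1.3,-4.7,0,0,0,1],[100,1.3,-4.7,0,0,0,1],[100,1.3,-4.7,0,0,0,1],[100,1.3,-4.7,0,0,0,1],[100,1.3,-4.7,0,0,0,1],[100,1.3,-4.7,0,0,0,1],[100,1.3,-4.7,0,0,0,0],[100,0,0,0,0,0,0]]]'; python3 -c "
from h import *
print(np.array(r.read_state()['joints']))
p=cap('wrist','w1')
print(r.pinpoint('jar_mid',p))"
```

```text
t: 3.65
eef_pos: [0.3902, 0.0277, 0.3018]
tcp_rot: [[0.973, -0.229, 0.002], [-0.229, -0.973, 0.001], [0.001, -0.001, -1.0]]
wrist_force: [1.3, 1.4, 0.6]
gripper_width: 1.003
t: 4.65
eef_pos: [0.5074, -0.3976, 0.2954]
tcp_rot: [[0.995, -0.098, -0.008], [-0.098, -0.995, 0.003], [-0.008, -0.002, -1.0]]
wrist_force: [-0.4, 1.1, -1.4]
gripper_width: 1.0
[-0.355   0.1783  0.3198 -0.0002 -1.7209  1.8279]
[]
```

View wrist.

View pics/w1.png

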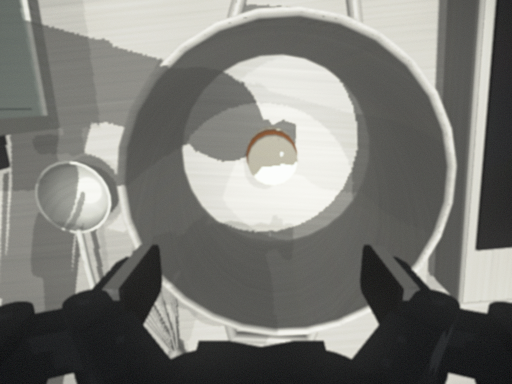

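```bash
python3 - <<'E'
from h import *
p=cap('wrist')
X=pts(p)
m=(np.hypot(X[:,0]-.507,X[:,1]+.413)<.1)&(abs(X[:,2]-.094)<.01); Y=X[m]; print('cap',m.sum(),Y.mean(0), cv2.minEnclosingCircle(Y[:,:2].astype(np.float32)))
E
```

```text
cap 1905 [ 0.5174 -0.4105  0.0937] ((0.5164793133735657, -0.41053804755210876), 0.024976706132292747)
```

```bash
python3 -m crank '[[[100,0.9,-1.3,-1,0,0,0],[100,0,0,-4,0,0,0],[100,0,0,-4,0,0,0],[100,0,0,-4,0,0,0],[100,0,0,-4,0,0,0],[100,0,0,-4,0,0,0],[100,0,0,-3,0,0,0],[100,0,0,-0.9,0,0,0],[100,0,0,0,0,0,0]]]' 40
```

```text
t: 5.7
eef_pos: [0.5163, -0.4054, 0.0528]
tcp_rot: [[0.996, -0.092, -0.0], [-0.092, -0.996, -0.0], [-0.0, 0.0, -1.0]]
wrist_force: [0.2, 0.2, 1.2]
gripper_width: 1.001
```

```bash
python3 -c "
from h import *
p=cap('wrist','w2')"
```

```text
(no output)
```

View pics/w2.png

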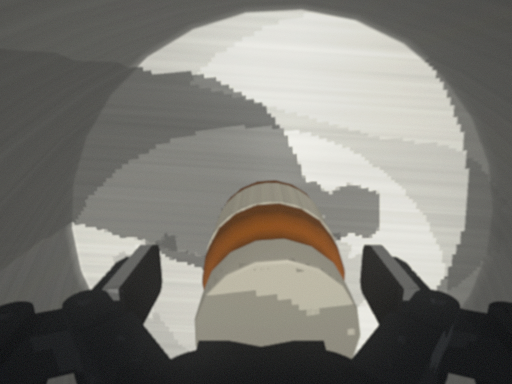

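The jar (px 277,250) sits between the fingers (160–362), a little to the right. I'll correct by 5 mm and grip.

```bash
python3 -m crank '[[[100,0,-0.5,-0.5,0,0,0],[100,0,0,0,0,0,0],[0,0,0,0,0,0,0],[0,0,0,0,0,0,0],[0,0,0,0,0,0,0],[0,0,0,0,0,0,0],[0,0,0,0,0,0,0]]]' 40; python3 -m crank '[[[0,0,0,2,0,0,0],[0,0,0,3,0,0,0],[0,0,0,0,0,0,0]]]'
```

```text
t: 6.45
eef_pos: [0.517, -0.4114, 0.0488]
tcp_rot: [[0.996, -0.093, 0.002], [-0.093, -0.996, -0.001], [0.002, 0.001, -1.0]]
wrist_force: [-1.2, 2.2, 4.7]
gripper_width: 0.643
t: 6.75
eef_pos: [0.5177, -0.4126, 0.1014]
tcp_rot: [[0.996, -0.093, 0.005], [-0.093, -0.996, -0.004], [0.005, 0.003, -1.0]]
wrist_force: [1.5, -0.5, -2.6]
gripper_width: 0.645
```

```bash
python3 -m crank '[[[0,0,0,5,0,0,0],[0,0,0,5,0,0,0],[0,0,0,5,0,0,0],[0,0,0,3,0,0,0],[0,-0.4,4.3,0,0,0,0],[0,-0.4,4.3,0,0,0,0],[0,-0.4,4.3,0,0,0,0],[0,-0.4,4.3,0,0,0,0],[0,-0.4,4.3,0,0,0,0],[0,-0.4,4.3,0,0,0,0],[0,-0.4,4.3,0,0,0,0],[0,-0.4,4.3,0,0,0,0]]]' && python3 -m crank '[[[0,-0.4,4.3,0,0,0,0],[0,-0.7,4.5,0,0,0,0],[0,0,0,-4,0,0,0],[0,0,0,-4,0,0,0],[0,0,0,-4,0,0,0],[0,0,0,-4,0,0,0],[0,0,0,-2,0,0,0],[0,0,0,0,0,0,0]]]'
```

```text
t: 7.95
eef_pos: [0.4835, -0.0655, 0.2754]
tcp_rot: [[0.996, -0.093, -0.002], [-0.093, -0.996, 0.001], [-0.002, -0.0, -1.0]]
wrist_force: [1.9, 0.3, -3.6]
gripper_width: 0.645
t: 8.75
eef_pos: [0.4702, 0.02, 0.0919]
tcp_rot: [[0.996, -0.094, -0.009], [-0.094, -0.996, -0.002], [-0.009, 0.003, -1.0]]
wrist_force: [-1.0, -0.0, -4.1]
gripper_width: 0.645
```

```bash
python3 -m crank '[[[0,0.3,0,-2,0,0,0],[0,0,0,-1.5,0,0,0],[0,0,0,-0.7,0,0,0],[0,0,0,0,0,0,0],[0,0,0,0,0,0,0]]]'; python3 -c "
from h import *
s=r.read_state();print(s['joints'],s['eef_pos'])
p=cap('side','s3')
R=np.array(s['tcp_rot']);print(R)"
```

```text
t: 9.25
eef_pos: [0.4769, 0.0207, 0.0564]
tcp_rot: [[0.996, -0.093, 0.001], [-0.093, -0.996, 0.0], [0.001, -0.0, -1.0]]
wrist_force: [0.6, 0.2, -3.5]
gripper_width: 0.641
[ 0.4683 -0.2382 -0.5258  0.0007 -1.2819  1.0093] [0.4769 0.0207 0.0564]
[[ 0.9957 -0.0929  0.0015]
 [-0.0929 -0.9957  0.    ]
 [ 0.0015 -0.0002 -1.    ]]
```

View pics/s3.png

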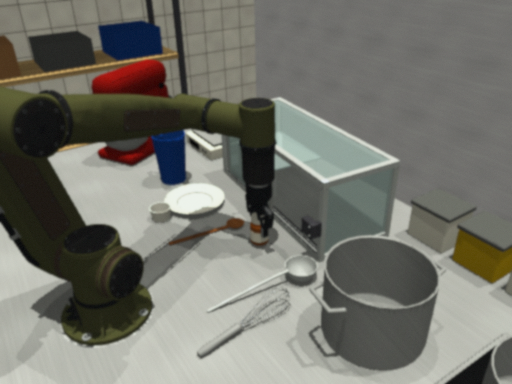

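```bash
python3 -c "
from h import *
p=cap('side')
for z in np.arange(.05,.6,.05): print(round(z,2),proj(p,[.477,.0207,z]),proj(p,[0,0,z]))"
```

```text
0.05 (np.float64(259.22040746097434), np.float64(230.1193728738227)) (np.float64(104.05638533084789), np.float64(296.53280217293343))
0.1 (np.float64(258.9237633882435), np.float64(216.10434659576262)) (np.float64(100.26289250838715), np.float64(281.01956807736997))
0.15 (np.float64(258.616082056435), np.float64(201.56786214533133)) (np.float64(96.29768735292686), np.float64(264.80412792960414))
0.2 (np.float64(258.2967357923716), np.float64(186.4802649402112)) (np.float64(92.14884105588612), np.float64(247.83769966818062))
0.25 (np.float64(257.96504841008743), np.float64(170.80960839878867)) (np.float64(87.8032936945499), np.float64(230.06687561636707))
0.3 (np.float64(257.62029043154575), np.float64(154.5214281417143)) (np.float64(83.24671690853683), np.float64(211.43306090679343))
0.35 (np.float64(257.2616737309978), np.float64(137.57848896324887)) (np.float64(78.46335607219922), np.float64(191.87182805608236))
0.4 (np.float64(256.88834552022934), np.float64(119.94050066267398)) (np.float64(73.43584830004508), np.float64(171.31217271024724))
0.45 (np.float64(256.4993815780775), np.float64(101.56379817105805)) (np.float64(68.14501185485554), np.float64(149.67565244333318))
0.5 (np.float64(256.09377861106844), np.float64(82.40098062759465)) (np.float64(62.56960157500902), np.float64(126.87538659388706))
0.55 (np.float64(255.6704456122417), np.float64(62.40050312501498)) (np.float64(56.68602374728596), np.float64(102.81489025644346))
```

```bash
cat > kin.py <<'E'
import numpy as np
from scipy.spatial.transform import Rotation as Ro
L1,L2,d=.3962,.551,.1966
LO=[-2.56,-1.29,-1.08,-3.29,-2.81,-2.99];HI=[2.56,2.01,1.49,1.98,-.18,2.99]
def fk(q,T=.33):
    h=T-.1723;j1,j2,j3,j4,j5,j6=q
    Rz=Ro.from_euler('z',j1)
    e=j3-j2
    w=np.array([L1*np.sin(j2)+L2*np.cos(e),-d,h+L1*np.cos(j2)+L2*np.sin(e)])
    # forearm frame: f along x
    RF=Rz*Ro.from_euler('y',-e)
    # roll j4 about x, pitch j5 about -y, then roll about tool dir
    RT=RF*Ro.from_euler('x',j4)*Ro.from_euler('y',-j5)
    t=RT.apply([1,0,0]); return Rz.apply(w)+T*t,t,RT
def tooldir(yaw,al):
    return np.array([np.sin(al)*np.cos(yaw),np.sin(al)*np.sin(yaw),-np.cos(al)])
def ik(p,t,T=.33):
    h=T-.1723;w=np.array(p)-T*t
    rho2=w[0]**2+w[1]**2-d*d
    if rho2<0:return None
    rho=np.sqrt(rho2); j1=np.arctan2(w[1],w[0])+np.arctan2(d,rho)
    z=w[2]-h; D=np.hypot(rho,z)
    if D>L1+L2 or D<abs(L1-L2): return None
    a=np.arccos((L1**2+D*D-L2**2)/(2*L1*D)); j2=np.pi/2-(np.arctan2(z,rho)+a)
    ex=rho-L1*np.sin(j2);ez=z-L1*np.cos(j2);e=np.arctan2(ez,ex);j3=e+j2
    Rz=Ro.from_euler('z',j1);RF=Rz*Ro.from_euler('y',-e)
    l=RF.inv().apply(t) # =Rx(j4)Ry(-j5)ex : (cos j5, -sin j4 * sin j5?,..)
    ang=-np.arccos(np.clip(l[0],-1,1)) 
    # Ry(-j5)ex=(cos,0,sin j5); Rx(j4): (cos, -sin j4 sin j5, cos j4 sin j5)
    j4=np.arctan2(-l[1]/np.sin(ang),l[2]/np.sin(ang))
    return np.array([j1,j2,j3,j4,ang]),D
E
python3 - <<'E'
from kin import *
np.set_printoptions(precision=2,suppress=True)
print(fk([.4683,-.2382,-.5258,0,-1.2819,1.0]))
ey=np.array([.0889,.996,0]);ex=np.array([.996,-.0889,0]);bay=np.array([.6495,.0045,.02])
for T in(.31,.35):
  for bx,z in((-.175,.045),(-.12,.045),(-.175,.1),(0,.065),(.02,.1)):
    for al in(30,45,60,70):
      p=bay+bx*ex; p[2]=z
      s=ik(p,tooldir(np.radians(-5.1),np.radians(al)),T)
      if s is None: print(T,bx,al,None);continue
      q,D=s; print(T,bx,z,al,q,[i+1 for i in range(5) if not LO[i]<=q[i]<=HI[i]])
E
```

```text
(array([0.48, 0.02, 0.06]), array([ 0.,  0., -1.]), Rotation.from_matrix(array([[ 0.  , -0.45,  0.89],
                            [ 0.  ,  0.89,  0.45],
                            [-1.  ,  0.  ,  0.  ]])))
0.31 -0.175 0.045 30 [ 0.76 -0.81 -0.99 -0.44 -1.07] []
0.31 -0.175 0.045 45 [ 1.01 -1.29 -1.26 -0.72 -1.27] [2, 3]
0.31 -0.175 60 None
0.31 -0.175 70 None
0.31 -0.12 0.045 30 [ 0.63 -0.54 -0.84 -0.43 -0.91] []
0.31 -0.12 0.045 45 [ 0.79 -0.81 -1.08 -0.77 -0.9 ] []
0.31 -0.12 0.045 60 [ 0.98 -1.17 -1.34 -1.06 -1.06] [3]
0.31 -0.12 70 None
0.31 -0.175 0.1 30 [ 0.76 -0.84 -0.9  -0.42 -1.18] []
0.31 -0.175 0.1 45 [ 1.01 -1.26 -1.15 -0.71 -1.33] [3]
0.31 -0.175 60 None
0.31 -0.175 70 None
0.31 0 0.065 30 [ 0.44 -0.15 -0.52 -0.37 -0.78] []
0.31 0 0.065 45 [ 0.53 -0.29 -0.73 -0.8  -0.61] []
0.31 0 0.065 60 [ 0.61 -0.36 -0.91 -1.43 -0.6 ] []
0.31 0 0.065 70 [ 0.66 -0.34 -1.   -1.81 -0.72] []
0.31 0.02 0.1 30 [ 0.42 -0.13 -0.43 -0.34 -0.83] []
0.31 0.02 0.1 45 [ 0.5  -0.27 -0.64 -0.72 -0.64] []
0.31 0.02 0.1 60 [ 0.58 -0.35 -0.83 -1.33 -0.58] []
0.31 0.02 0.1 70 [ 0.62 -0.34 -0.93 -1.75 
[... 179 characters left out ...]
045 30 [ 0.67 -0.63 -0.9  -0.44 -0.94] []
0.35 -0.12 0.045 45 [ 0.89 -1.01 -1.18 -0.75 -1.03] [3]
0.35 -0.12 60 None
0.35 -0.12 70 None
0.35 -0.175 0.1 30 [ 0.82 -0.94 -0.96 -0.43 -1.25] []
0.35 -0.175 0.1 45 [ 1.19 -1.6  -1.26 -0.74 -1.61] [2, 3]
0.35 -0.175 60 None
0.35 -0.175 70 None
0.35 0 0.065 30 [ 0.47 -0.21 -0.57 -0.38 -0.79] []
0.35 0 0.065 45 [ 0.57 -0.38 -0.82 -0.82 -0.64] []
0.35 0 0.065 60 [ 0.69 -0.47 -1.03 -1.41 -0.66] []
0.35 0 0.065 70 [ 0.76 -0.43 -1.13 -1.76 -0.8 ] [3]
0.35 0.02 0.1 30 [ 0.44 -0.18 -0.48 -0.35 -0.84] []
0.35 0.02 0.1 45 [ 0.54 -0.35 -0.73 -0.75 -0.66] []
0.35 0.02 0.1 60 [ 0.64 -0.46 -0.94 -1.33 -0.64] []
0.35 0.02 0.1 70 [ 0.7  -0.44 -1.05 -1.72 -0.74] []
```

```bash
python3 -m crank '[[[0,0,0,3,0,0,0],[0,0,0,1,0,-8,0],[0,0,0,0,0,-8,0],[0,0,0,0,0,-8,0],[0,0,0,0,0,0,0]]]'; python3 -c "
from h import *
from kin import *
from scipy.optimize import least_squares
s=r.read_state();print(s['joints'],s['eef_pos'])
print(np.array(s['tcp_rot']))
for T in (.28,.3,.32,.34,.36):
  p,t,R=fk(s['joints'],T);print(T,p,t); 
"
```

```text
t: 9.85
eef_pos: [0.4711, 0.0181, 0.0888]
tcp_rot: [[0.91, -0.084, 0.405], [-0.092, -0.996, -0.001], [0.404, -0.036, -0.914]]
wrist_force: [-1.0, -0.1, -7.0]
gripper_width: 0.64
[ 0.6463 -0.7438 -0.9491  0.2872 -1.044   0.7279] [0.4711 0.0181 0.0888]
[[ 0.9102 -0.084   0.4055]
 [-0.0915 -0.9958 -0.0008]
 [ 0.4038 -0.0364 -0.9141]]
0.28 [0.3658 0.1156 0.031 ] [ 0.1106  0.3901 -0.9141]
0.3 [0.3681 0.1234 0.0327] [ 0.1106  0.3901 -0.9141]
0.32 [0.3703 0.1312 0.0344] [ 0.1106  0.3901 -0.9141]
0.34 [0.3725 0.139  0.0361] [ 0.1106  0.3901 -0.9141]
0.36 [0.3747 0.1468 0.0379] [ 0.1106  0.3901 -0.9141]
```

```bash
python3 -c "
from h import *
from kin import *
q=[ 0.6463,-0.7438,-0.9491,-0.2872,-1.044,0.7279]
for T in (.3,.34,.36,.38):
  p,t,R=fk(q,T);print(T,p,t); 
p,t,R=fk(q,.36)
M=R.as_matrix().T@np.array([[ 0.9102,-0.084,0.4055],[-0.0915,-0.9958,-0.0008],[0.4038,-0.0364,-0.9141]]);print(M)
"
```

```text
0.3 [0.4565 0.0061 0.0327] [ 0.4055 -0.0008 -0.9141]
0.34 [0.4727 0.0061 0.0361] [ 0.4055 -0.0008 -0.9141]
0.36 [0.4809 0.0061 0.0379] [ 0.4055 -0.0008 -0.9141]
0.38 [0.489  0.006  0.0396] [ 0.4055 -0.0008 -0.9141]
[[ 0.      0.      1.    ]
 [-0.7465 -0.6653  0.    ]
 [ 0.6653 -0.7466  0.    ]]
```

```bash
cat > fit.py <<'E'
import numpy as np
from scipy.optimize import least_squares
from scipy.spatial.transform import Rotation as Ro
D=[([1.4797,.0408,.0838,-.0005,-1.6155,-.3337],[.2471,.5464,.2473]),
([-.355,.1783,.3198,-.0002,-1.7209,1.8279],[.5074,-.3976,.2954]),
([.4683,-.2382,-.5258,.0007,-1.2819,1.0093],[.4769,.0207,.0564]),
([.6463,-.7438,-.9491,.2872,-1.044,.7279],[.4711,.0181,.0888])]
def fk(q,P):
    L1,L2,a,h,T,d,r0=P;j1,j2,j3,j4,j5,j6=q;Rz=Ro.from_euler('z',j1);e=j3-j2
    w=np.array([r0+L1*np.sin(j2)+L2*np.cos(e)-a*np.sin(e),-d,h+L1*np.cos(j2)+L2*np.sin(e)+a*np.cos(e)])
    RT=Rz*Ro.from_euler('y',-e)*Ro.from_euler('x',-j4)*Ro.from_euler('y',-j5)
    return Rz.apply(w)+T*RT.apply([1,0,0])
f=lambda P:np.ravel([fk(q,P)-p for q,p in D])
for r0 in(1,0):
    g=lambda P:f(np.r_[P[:6],P[6]*r0])
    s=least_squares(g,[.4,.55,0,.16,.33,.197,0]);print(s.x,s.cost,np.abs(s.fun).max())
E
python3 fit.py
```

```text
[ 0.30601392  0.5224976  -0.10412195  0.29324222  0.26752149  0.19834053
  0.02770167] 0.0005558264550712479 0.023355735390589202
[ 0.29586238  0.54950287 -0.11484963  0.30898086  0.2611756   0.19872896
  0.        ] 0.0005967149142336892 0.02529455026987977
```

```bash
cat > fit2.py <<'E'
from fit import *
def fk2(q,P):
    L1,L2,a,h,T,d,d2=P;j1,j2,j3,j4,j5,j6=q;Rz=Ro.from_euler('z',j1);e=j3-j2
    w=np.array([L1*np.sin(j2)+L2*np.cos(e)-a*np.sin(e),-d,h+L1*np.cos(j2)+L2*np.sin(e)+a*np.cos(e)])
    R4=Rz*Ro.from_euler('y',-e)*Ro.from_euler('x',-j4)
    return Rz.apply(w)+R4.apply([0,-d2,0])+T*(R4*Ro.from_euler('y',-j5)).apply([1,0,0])
if __name__=='__main__':
    f=lambda P:np.ravel([fk2(q,P)-p for q,p in D])
    for m in (np.ones(7),np.array([1,1,0,1,1,1,1]),np.array([1,1,0,1,1,0,1])):
        s=least_squares(lambda P:f(P*m),[.4,.55,0,.16,.33,0.01,.19]);print(s.x*m,s.cost,np.abs(s.fun).max())
E
python3 fit2.py
```

```text
[ 0.30601392  0.5224976  -0.10412195  0.29324222  0.26752149  0.19834053
  0.02770167] 0.0005558264550712479 0.023355735390589202
[ 0.29586238  0.54950287 -0.11484963  0.30898086  0.2611756   0.19872896
  0.        ] 0.0005967149142336892 0.02529455026987977
[ 4.00075295e-01  5.51391082e-01  3.27655295e-04  1.53539951e-01
  3.29936838e-01 -9.08540967e-05  1.96624402e-01] 1.6498872524165721e-09 3.115068758038908e-05
[3.99860799e-01 5.51393927e-01 0.00000000e+00 1.53919362e-01
 3.29780359e-01 1.00203955e-04 1.96441045e-01] 3.232826698145403e-09 4.1606816056527496e-05
[ 0.39988421  0.55139603 -0.          0.1539057   0.32979533  0.
  0.1965402 ] 3.4618638189467906e-09 4.516454799485814e-05
```

```bash
cat > ik.py <<'E'
import numpy as np
from scipy.optimize import least_squares
from scipy.spatial.transform import Rotation as Ro
L1,L2,h,T,d2=.39988,.5514,.1539,.3298,.19654
LO=np.array([-2.56,-1.29,-1.08,-3.29,-2.81,-2.99]);HI=np.array([2.56,2.01,1.49,1.98,-.18,2.99])
ey=np.array([.0889,.996,0]);ex=np.array([.996,-.0889,0]);bay=np.array([.6495,.0045,0])
def W(bx,by,z): 
    p=bay+bx*ex+by*ey; p[2]=z; return p
def fk(q):
    j1,j2,j3,j4,j5,j6=q;Rz=Ro.from_euler('z',j1);e=j3-j2
    w=np.array([L1*np.sin(j2)+L2*np.cos(e),0,h+L1*np.cos(j2)+L2*np.sin(e)])
    R4=Rz*Ro.from_euler('y',-e)*Ro.from_euler('x',-j4);RT=R4*Ro.from_euler('y',-j5)
    c,s=np.cos(j6),np.sin(j6)
    M=np.array([[0,0,1],[-c,-s,0],[s,-c,0]])
    elbow=Rz.apply([L1*np.sin(j2),0,h+L1*np.cos(j2)]);wr=Rz.apply(w)
    return wr+R4.apply([0,-d2,0])+T*RT.apply([1,0,0]),RT.as_matrix()@M,elbow,wr,wr+R4.apply([0,-d2,0])
def rot(az,al,flip=0):
    # al from vertical, az heading deg; flip=0: tool x up/forward
    a,b=np.radians(az),np.radians(al)
    z=np.array([np.sin(b)*np.cos(a),np.sin(b)*np.sin(a),-np.cos(b)])
    y=np.array([np.sin(a),-np.cos(a),0])*(-1 if flip else 1)
    return np.c_[np.cross(y,z),y,z]
def ik(p,R,q0):
    def f(q):
        P,Q=fk(q)[:2]; return np.r_[(P-p)*10,(Q-R).ravel()]
    s=least_squares(f,np.clip(q0,LO+.02,HI-.02),bounds=(LO,HI));return s.x,s.cost
E
python3 - <<'E'
from ik import *
np.set_printoptions(precision=2,suppress=True)
q0=np.array([.6463,-.7438,-.9491,.2872,-1.044,.7279])
for fl in(0,1):
 for az in(-5,-25,15,35):
  for al in(45,55):
   o=[]
   for bx,z in((-.175,.048),(-.14,.048),(-.12,.048),(-.01,.068)):
    b=min((ik(W(bx,0,z),rot(az,al,fl),q) for q in (q0-[0,0,0,0,0,3.1*fl],[.3,-.3,-.5,-1,-.8,.5-3*fl])),key=lambda t:t[1])
    o.append((bx,round(float(b[1]),4),b[0] if b[1]<1e-4 else ''))
   print(fl,az,al,*o,sep='\n  ')
E
```

```text
0
  -5
  45
  (-0.175, 0.087, '')
  (-0.14, 0.0531, '')
  (-0.12, 0.0378, '')
  (-0.01, 0.0, array([ 0.22, -0.33, -1.07,  1.23, -0.23,  0.12]))
0
  -5
  55
  (-0.175, 0.2063, '')
  (-0.14, 0.1527, '')
  (-0.12, 0.1264, '')
  (-0.01, 0.0237, '')
0
  -25
  45
  (-0.175, 0.0581, '')
  (-0.14, 0.0323, '')
  (-0.12, 0.0207, '')
  (-0.01, 0.0, array([ 0.39, -0.24, -0.99,  1.22, -0.59, -0.24]))
0
  -25
  55
  (-0.175, 0.1355, '')
  (-0.14, 0.0958, '')
  (-0.12, 0.0754, '')
  (-0.01, 0.0005, '')
0
  15
  45
  (-0.175, 0.0279, '')
  (-0.14, 0.0108, '')
  (-0.12, 0.0048, '')
  (-0.01, 0.0, array([ 0.35, -0.34, -0.84,  0.21, -0.29,  1.31]))
0
  15
  55
  (-0.175, 0.0493, '')
  (-0.14, 0.0279, '')
  (-0.12, 0.0188, '')
  (-0.01, 0.0038, '')
0
  35
  45
  (-0.175, 0.0, array([ 0.26, -0.81, -0.95, -0.38, -0.72,  2.12]))
  (-0.14, 0.0, array([ 0.19, -0.61, -0.82, -0.48, -0.68,  2.26]))
  (-0.12, 0.0, array([ 0.16, -0.52, -0.75, -0.52, -0.68,  2.32]))
  (-0.01, 0.0, array([ 0.08, -0.17, -0.43, -0.6 , -0.69,  2.45]))
0
  35
  55
  (-0.175, 0.0, array([ 0.04, -0.78, -0.91, -0.74, -0.71,  2.53]))
  (-0
[... 740 characters left out ...]
([ 0.35, -0.34, -0.84,  0.21, -0.29, -1.83]))
1
  15
  55
  (-0.175, 0.0493, '')
  (-0.14, 0.0279, '')
  (-0.12, 0.0188, '')
  (-0.01, 0.0038, '')
1
  35
  45
  (-0.175, 0.0, array([ 0.26, -0.81, -0.95, -0.38, -0.72, -1.02]))
  (-0.14, 0.0, array([ 0.19, -0.61, -0.82, -0.48, -0.68, -0.88]))
  (-0.12, 0.0, array([ 0.16, -0.52, -0.75, -0.52, -0.68, -0.82]))
  (-0.01, 0.0, array([ 0.08, -0.17, -0.43, -0.6 , -0.69, -0.69]))
1
  35
  55
  (-0.175, 0.0, array([ 0.04, -0.78, -0.91, -0.74, -0.71, -0.61]))
  (-0.14, 0.0, array([-0.02, -0.59, -0.78, -0.84, -0.71, -0.47]))
  (-0.12, 0.0, array([-0.04, -0.5 , -0.72, -0.88, -0.71, -0.42]))
  (-0.01, 0.0, array([-0.07, -0.17, -0.42, -0.92, -0.71, -0.35]))
```

```bash
python3 - <<'E'
from ik import *
np.set_printoptions(precision=2,suppress=True)
rng=np.random.default_rng(0)
Q=rng.uniform(LO*.9,HI*.9,(25,6))
for az in(-5,5,15,20,25,30):
  for al in(50,57):
   for bx,z in((-.16,.048),(-.01,.068)):
    S=[ik(W(bx,0,z),rot(az,al,0),q) for q in Q]
    S=[np.round(s[0],1) for s in S if s[1]<1e-6]
    print(az,al,bx,np.unique(S,axis=0) if S else None)
E
```

```text
-5 50 -0.16 None
-5 50 -0.01 None
-5 57 -0.16 None
-5 57 -0.01 None
5 50 -0.16 None
5 50 -0.01 None
5 57 -0.16 None
5 57 -0.01 None
15 50 -0.16 None
15 50 -0.01 None
15 57 -0.16 None
15 57 -0.01 None
20 50 -0.16 None
20 50 -0.01 [[ 0.3 -0.3 -0.8 -0.2 -0.3  1.8]]
20 57 -0.16 None
20 57 -0.01 [[ 0.2 -0.3 -0.7 -0.4 -0.2  2. ]]
25 50 -0.16 None
25 50 -0.01 [[ 0.2 -0.3 -0.6 -0.5 -0.4  2.2]]
25 57 -0.16 None
25 57 -0.01 [[ 0.1 -0.3 -0.6 -0.8 -0.4  2.5]]
30 50 -0.16 [[ 0.3 -0.9 -1.1 -0.3 -0.6  1.9]]
30 50 -0.01 [[ 0.1 -0.2 -0.5 -0.6 -0.6  2.4]]
30 57 -0.16 [[ 0.2 -0.9 -1.  -0.6 -0.5  2.2]]
30 57 -0.01 [[-0.  -0.2 -0.5 -0.9 -0.6  2.7]]
```

```bash
python3 - <<'E'
from ik import *
np.set_printoptions(precision=2,suppress=True)
q0=np.array([.26,-.8,-.95,-.5,-.72,2.12])
for az in(33,40,46):
  for al in(50,54):
   for z in(.048,.1,.16,.2):
    b=ik(np.array([.477,.0207,z]),rot(az,al),q0); f=fk(b[0]); print(az,al,z,round(b[1],5),b[0],'elbow',f[2],'wr',f[3],f[4])
   for bx,by,z in((-.13,.03,.1),(-.08,.03,.1),(0,.03,.09),(0.0,.03,.068),(-.08,-.04,.12)):
    b=ik(W(bx,by,z),rot(az-10,al),q0);print('   ',bx,z,round(b[1],5),b[0])
E
```

```text
33 50 0.048 0.0 [ 0.25 -0.89 -1.01 -0.42 -0.64  2.12] elbow [-0.3  -0.08  0.41] wr [0.23 0.06 0.34] [ 0.27 -0.12  0.26]
33 50 0.1 0.0 [ 0.28 -0.96 -0.97 -0.34 -0.74  2.02] elbow [-0.32 -0.09  0.38] wr [0.21 0.06 0.38] [ 0.27 -0.12  0.31]
33 50 0.16 0.0 [ 0.29 -0.99 -0.89 -0.29 -0.84  1.96] elbow [-0.32 -0.1   0.37] wr [0.21 0.06 0.43] [ 0.27 -0.12  0.37]
33 50 0.2 0.0 [ 0.3  -0.99 -0.82 -0.27 -0.9   1.93] elbow [-0.32 -0.1   0.37] wr [0.2  0.06 0.46] [ 0.27 -0.12  0.41]
    -0.13 0.1 0.00135 [ 0.49 -0.89 -1.08  0.08 -0.53  1.44]
    -0.08 0.1 0.0 [ 0.44 -0.66 -0.98  0.08 -0.38  1.48]
    0 0.09 0.0 [ 0.32 -0.31 -0.68 -0.19 -0.34  1.8 ]
    0.0 0.068 0.0 [ 0.32 -0.28 -0.69 -0.22 -0.3   1.84]
    -0.08 0.12 0.0 [ 0.19 -0.61 -0.78 -0.31 -0.57  1.97]
33 54 0.048 0.0 [ 0.17 -0.88 -0.99 -0.57 -0.64  2.3 ] elbow [-0.3  -0.05  0.41] wr [0.24 0.04 0.35] [ 0.25 -0.12  0.24]
33 54 0.1 0.0 [ 0.22 -0.98 -0.98 -0.44 -0.71  2.13] elbow [-0.32 -0.07  0.38] wr [0.21 0.05 0.38] [ 0.25 -0.12  0.29]
33 54 0.16 0.0 [ 0.25 -1.02 -0.91 -0.37 -0.8   2.03] elbow [-0.33 -0.08  0.36] wr [0.2  0.05 0.42] [ 0.25
[... 2755 characters left out ...]
19  0.03  0.5 ] wr [ 0.34 -0.06  0.4 ] [ 0.29 -0.17  0.24]
46 54 0.1 0.0 [-0.15 -0.6  -0.67 -0.87 -1.03  2.81] elbow [-0.22  0.03  0.48] wr [ 0.32 -0.05  0.44] [ 0.29 -0.17  0.29]
46 54 0.16 0.0 [-0.12 -0.67 -0.62 -0.81 -1.1   2.68] elbow [-0.25  0.03  0.47] wr [ 0.3  -0.04  0.5 ] [ 0.29 -0.17  0.35]
46 54 0.2 0.0 [-0.1  -0.7  -0.57 -0.78 -1.14  2.61] elbow [-0.26  0.03  0.46] wr [ 0.29 -0.03  0.53] [ 0.29 -0.17  0.39]
    -0.13 0.1 0.0 [ 0.17 -0.68 -0.79 -0.61 -0.67  2.36]
    -0.08 0.1 0.0 [ 0.09 -0.46 -0.62 -0.73 -0.67  2.51]
    0 0.09 0.0 [ 0.03 -0.18 -0.41 -0.82 -0.68  2.66]
    0.0 0.068 0.0 [ 0.01 -0.15 -0.41 -0.87 -0.66  2.72]
    -0.08 0.12 0.0 [-0.14 -0.41 -0.52 -0.83 -0.87  2.7 ]
```

```bash
python3 -c "
import cv2
a=cv2.imread('pics/s3.png');cv2.imwrite('pics/s3c.png',cv2.resize(a[80:260,180:340],None,fx=4,fy=4)[:600])"
```

```text
(no output)
```

View pics/s3c.png

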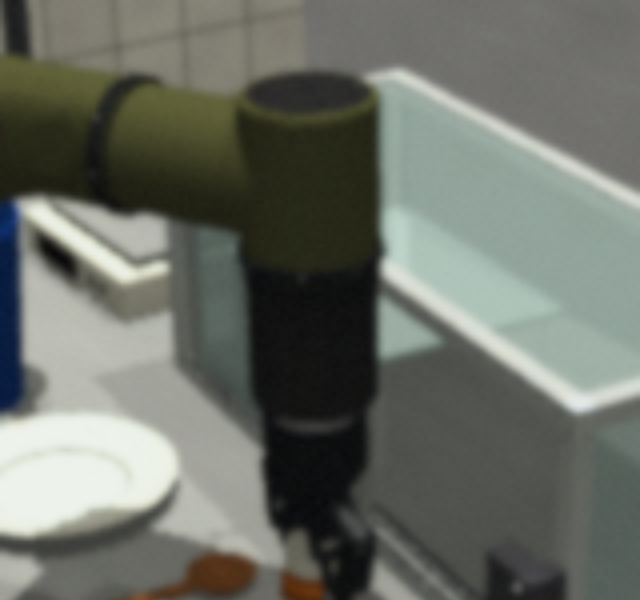

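```bash
python3 -m crank '[[[0,0,0,0,0,8,0],[0,0,0,0,0,8,0],[0,0,0,0,0,8,0],[0,0,0,-2,0,0,0],[0,0,0,-1.5,0,0,0],[0,0,0,0,0,0,0],[0,0,0,0,0,0,0]]]'
```

```text
t: 10.55
eef_pos: [0.4767, 0.0207, 0.0612]
tcp_rot: [[0.996, -0.093, 0.001], [-0.093, -0.996, -0.0], [0.001, 0.0, -1.0]]
wrist_force: [-0.1, -0.1, -3.5]
gripper_width: 0.644
```

```bash
python3 -m crank '[[[0,0,0,-1.2,0,0,0],[0,0,0,-0.3,0,0,0],[0,0,0,0,0,0,0],[0,0,0,0,0,0,0]]]'
```

```text
t: 10.95
eef_pos: [0.4763, 0.0207, 0.0456]
tcp_rot: [[0.996, -0.093, 0.001], [-0.093, -0.996, 0.0], [0.001, -0.0, -1.0]]
wrist_force: [-0.1, -0.8, -3.1]
gripper_width: 0.639
```

```bash
python3 -m crank '[[[0,0,0,-0.1,0,0,0],[100,0,0,0,0,0,0],[100,0,0,0,0,0,0],[100,0,0,0,0,0,0],[100,0,0,3,0,0,0],[100,0,0,5,0,0,0],[100,0,0,5,0,0,0],[100,0,0,2,0,0,0],[100,0,0,0,0,0,0]]]'; python3 - <<'E'
from h import *
from ik import rot
from scipy.spatial.transform import Rotation as Ro
p=cap('wrist','w4');s=r.read_state();print(s['eef_pos'],s['joints'])
X=pts(p);m=(np.hypot(X[:,0]-.476,X[:,1]-.02)<.06)&(abs(X[:,2]-.09)<.008);print(m.sum(),X[m].mean(0),cv2.minEnclosingCircle(X[m][:,:2].astype(np.float32)))
R=np.array(s['tcp_rot']);print(Ro.from_matrix(rot(40,50)@R.T).as_rotvec(degrees=True))
print(Ro.from_matrix(rot(40,50)@rot(40,0).T).as_rotvec(degrees=True))
E
```

```text
t: 11.85
eef_pos: [0.478, 0.0209, 0.199]
tcp_rot: [[0.996, -0.093, 0.008], [-0.093, -0.996, 0.002], [0.007, -0.003, -1.0]]
wrist_force: [0.1, -0.5, 0.3]
gripper_width: 1.001
[0.477  0.0209 0.1962] [ 0.4683 -0.2981 -0.3167  0.0004 -1.5485  1.0093]
3447 [0.4774 0.0204 0.0897] ((0.47644028067588806, 0.02070487104356289), 0.024963051080703735)
[ 15.1185 -48.7662  42.348 ]
[ 32.1394 -38.3022   0.    ]
```

View pics/w4.png

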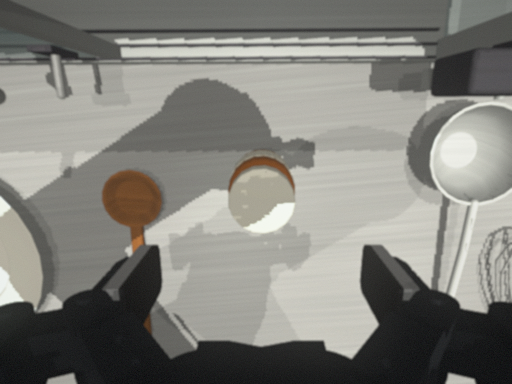

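```bash
python3 -m crank '[[[100,0,0,0,0,0,7.55],[100,0,0,0,0,0,7.55],[100,0,0,0,0,0,7.55],[100,0,0,0,0,0,7.55],[100,0,0,0,0,0,7.55],[100,0,0,0,0,0,7.55],[100,0,0,0,5.36,-6.38,0],[100,0,0,0,5.36,-6.38,0],[100,0,0,0,5.36,-6.38,0],[100,0,0,0,5.36,-6.38,0],[100,0,0,0,5.36,-6.38,0],[100,0,0,0,5.36,-6.38,0]]]' && python3 -m crank '[[[100,0,0,0,0,0,0],[100,0,0,0,0,0,0]]]'; python3 - <<'E'
from h import *
s=r.read_state();print(s['joints'])
from ik import rot
print(rot(40,50))
E
```

```text
t: 13.1
eef_pos: [0.4758, 0.0211, 0.1935]
tcp_rot: [[0.489, 0.643, 0.59], [0.411, -0.766, 0.494], [0.769, 0.001, -0.639]]
wrist_force: [-1.2, -1.2, -1.3]
gripper_width: 0.995
t: 13.3
eef_pos: [0.4761, 0.019, 0.1936]
tcp_rot: [[0.496, 0.64, 0.587], [0.412, -0.768, 0.489], [0.764, -0.001, -0.645]]
wrist_force: [0.1, -0.9, 1.3]
gripper_width: 0.997
[ 0.0972 -0.8206 -0.6773 -0.5334 -1.009   2.2887]
[[ 0.4924  0.6428  0.5868]
 [ 0.4132 -0.766   0.4924]
 [ 0.766   0.     -0.6428]]
```

```bash
python3 -m crank '[[[100,0.2,0.25,-2,0,0,0],[100,0,0,-4,0,0,0],[100,0,0,-4,0,0,0],[100,0,0,-3,0,0,0],[100,0,0,-1.2,0,0,0],[100,0,0,0,0,0,0],[100,0,0,0,0,0,0]]]'; python3 -c "
from h import *
p=cap('wrist','w5');cap('side','s5')"
```

```text
t: 14.0
eef_pos: [0.4786, 0.0237, 0.0526]
tcp_rot: [[0.493, 0.644, 0.584], [0.415, -0.765, 0.493], [0.764, -0.0, -0.645]]
wrist_force: [0.2, -0.5, 0.6]
gripper_width: 0.999
```

View pics/w5.png

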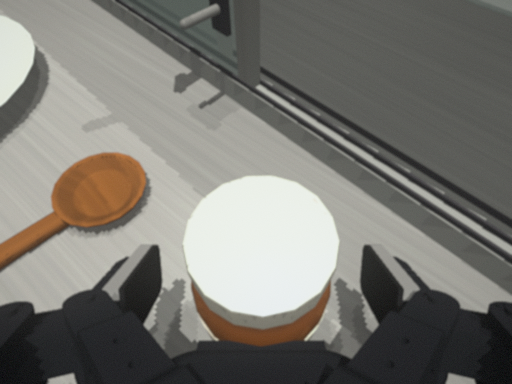

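View pics/s5.png

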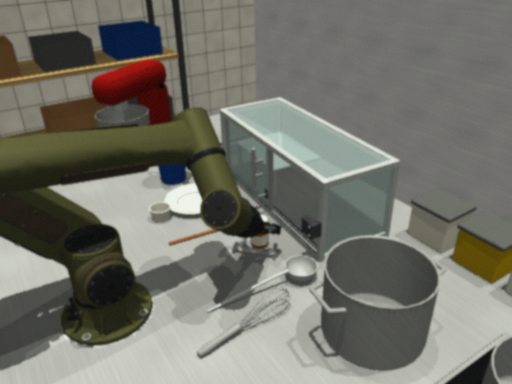

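```bash
python3 -m crank '[[[100,-0.1,-0.2,-0.6,0,0,0],[100,0,0,0,0,0,0],[0,0,0,0,0,0,0],[0,0,0,0,0,0,0],[0,0,0,0,0,0,0],[0,0,0,0,0,0,0],[0,0,0,2,0,0,0],[0,0,0,2,0,0,0],[0,0,0,1.5,0,0,0],[0,0,0,0,0,0,0],[0,0,0,0,0,0,0]]]' 45; python3 -c "
from h import *
p=cap('wrist','w6');cap('side','s6')
s=r.read_state();R=np.array(s['tcp_rot']);P=np.array(s['eef_pos']);from ik import *
v=P-bay;print('bay',v@ex,v@ey,P)
a=cv2.imread('pics/s6.png');cv2.imwrite('pics/s6c.png',cv2.resize(a[130:280,160:340],None,fx=4,fy=4))"
```

```text
t: 15.2
eef_pos: [0.4764, 0.0214, 0.0994]
tcp_rot: [[0.495, 0.643, 0.585], [0.413, -0.766, 0.493], [0.765, -0.003, -0.644]]
wrist_force: [0.8, -0.3, -4.8]
gripper_width: 0.644
bay -0.17390939369774092 0.0012990200301868607 [0.4764 0.0213 0.099 ]
```

View pics/w6.png

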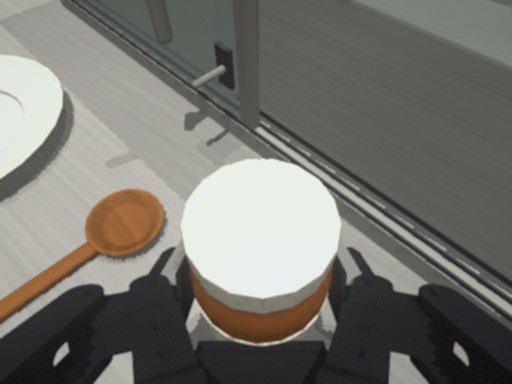

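View pics/s6c.png

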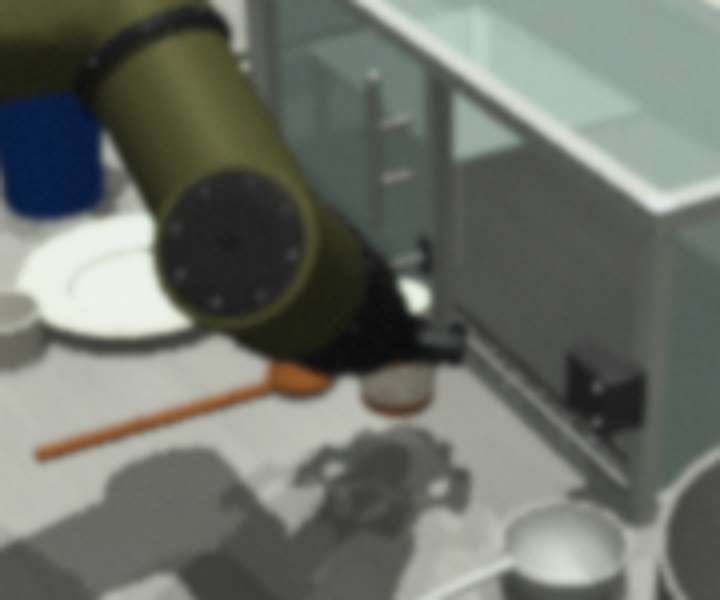

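```bash
python3 -m crank '[[[0,2.2,0.6,0,0,0,0],[0,2.2,0.6,0,0,0,0],[0,2.2,0.6,0,0,0,-2],[0,2.2,0.6,0,0,0,-2],[0,2.2,0,0,0,0,-2],[0,2.2,0,0,0,0,-2],[0,0,0,0,0,0,0]]]'; python3 -c "
from h import *
cap('side','s7');cap('wrist','w7')
a=cv2.imread('pics/s7.png');cv2.imwrite('pics/s7c.png',cv2.resize(a[90:260,180:400],None,fx=3.5,fy=3.5))"
```

```text
t: 16.0
eef_pos: [0.6095, 0.0457, 0.0983]
tcp_rot: [[0.549, 0.53, 0.647], [0.341, -0.848, 0.406], [0.763, -0.002, -0.646]]
wrist_force: [0.4, 0.7, -5.2]
gripper_width: 0.646
```

View pics/s7c.png

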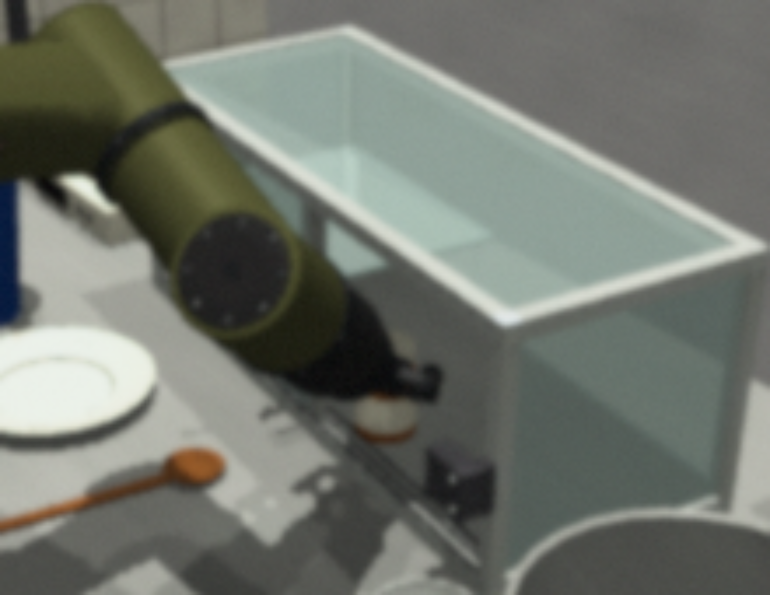

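View pics/w7.png

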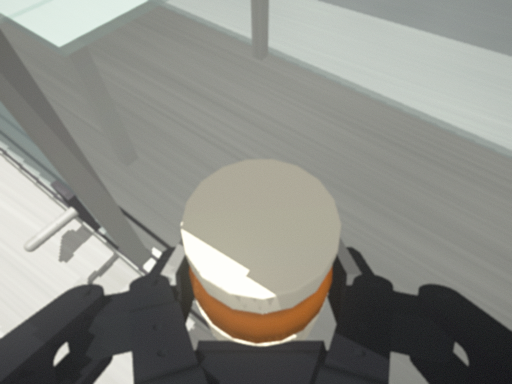

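```bash
python3 -m crank '[[[0,2.3,0,0,0,0,-2],[0,2.3,0,0,0,0,-2],[0,0,0,-1.2,0,0,0],[0,0,0,-0.8,0,0,0],[0,0,0,-0.6,0,0,0],[0,0,0,0,0,0,0],[0,0,0,0,0,0,0]]]'
```

```text
t: 16.8
eef_pos: [0.6552, 0.0448, 0.0755]
tcp_rot: [[0.568, 0.469, 0.677], [0.301, -0.883, 0.36], [0.766, -0.001, -0.643]]
wrist_force: [-0.1, -1.3, -3.8]
gripper_width: 0.643
```

```bash
python3 -m crank '[[[0,0,0,-0.6,0,0,0],[0,0,0,0,0,0,0],[0,0,0,0,0,0,0]]]';python3 -m crank '[[[0,0,0,-0.2,0,0,0],[0,0,0,0,0,0,0]]]'; python3 -c "
from h import *
cap('side','s8')
a=cv2.imread('pics/s8.png');cv2.imwrite('pics/s8c.png',cv2.resize(a[120:260,240:360],None,fx=4,fy=4))"
```

```text
t: 17.1
eef_pos: [0.6552, 0.0451, 0.0692]
tcp_rot: [[0.568, 0.469, 0.676], [0.301, -0.883, 0.36], [0.766, -0.001, -0.643]]
wrist_force: [0.2, -0.0, -3.7]
gripper_width: 0.638
t: 17.3
eef_pos: [0.6552, 0.0452, 0.067]
tcp_rot: [[0.568, 0.469, 0.676], [0.301, -0.883, 0.36], [0.766, -0.001, -0.643]]
wrist_force: [-0.2, 0.5, -4.7]
gripper_width: 0.637
```

View pics/s8c.png

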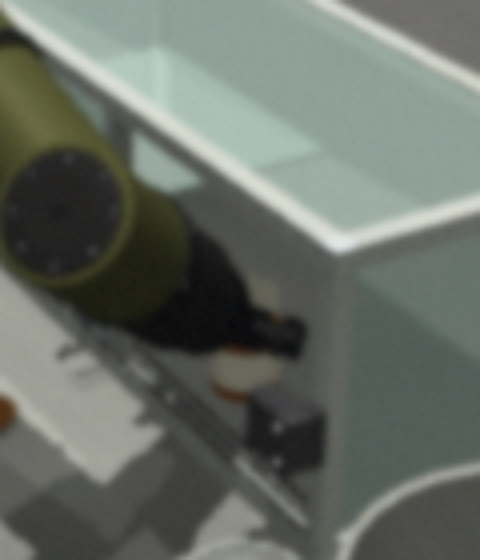

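```bash
for i in 1 2; do python3 -m crank '[[[0,0,0,-0.1,0,0,0],[0,0,0,0,0,0,0]]]' | grep -v rot; done
```

```text
t: 17.55
eef_pos: [0.6556, 0.0452, 0.0669]
wrist_force: [-0.8, 0.6, -2.7]
gripper_width: 0.643
t: 17.75
eef_pos: [0.6561, 0.0453, 0.0668]
wrist_force: [-1.1, 0.9, 1.9]
gripper_width: 0.64
```

```bash
python3 -m crank '[[[60,0,0,0,0,0,0],[100,0,0,0,0,0,0],[100,0,0,0,0,0,0],[100,0,0,0,0,0,0],[100,0,0,0,0,0,0],[100,-0.7,-0.36,0.65,0,0,0],[100,-1.4,-0.72,1.3,0,0,0]]]' && python3 -c "
from h import *
cap('wrist','w9')"
```

```text
t: 18.45
eef_pos: [0.6337, 0.0344, 0.0834]
tcp_rot: [[0.57, 0.469, 0.674], [0.301, -0.883, 0.36], [0.764, -0.002, -0.645]]
wrist_force: [-0.0, 0.0, 0.8]
gripper_width: 1.004
```

View pics/w9.png

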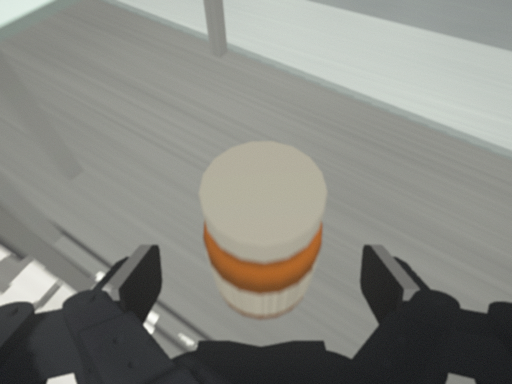

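```bash
python3 -m crank '[[[100,-2.7,-1.44,2.6,0,0,0],[100,-2.7,-1.44,2.6,0,0,0],[100,-2.7,-1.44,2.6,0,0,0],[100,-2.7,-1.44,2.6,0,0,0],[100,-2.5,0,3.5,0,0,0],[100,-2,1,4,-3.9,7.36,0],[100,0,1,4,-3.9,7.36,0],[100,0,1,0,-3.9,7.36,0],[100,0,1,0,-3.9,7.36,0],[100,0,1,0,-3.9,7.36,0],[100,0,1,0,-3.9,7.36,0],[100,0,0,0,0,0,0]]]' ; python3 - <<'E'
from h import *
s=r.read_state();P=np.array(s['eef_pos']);print(s['joints'],P)
cap('top','t10');p=cap('side','s10')
q=r.pinpoint('pull',p);print(q[:1])
q=r.pinpoint('jar_mid',p);print(q[:1])
from ik import *
if q: v=np.array(q[0]['at'])-bay;print('jar bay',v@ex,v@ey,v[2]-.02)
E
```

```text
t: 19.7
eef_pos: [0.4831, 0.0397, 0.2983]
tcp_rot: [[0.882, 0.47, -0.014], [0.47, -0.882, -0.004], [-0.014, -0.003, -1.0]]
wrist_force: [-0.1, 0.7, -0.6]
gripper_width: 0.994
[ 0.497  -0.2434 -0.0856 -0.0031 -1.7429  1.5631] [0.4831 0.0397 0.2983]
[{'at': [0.5708, 0.1849, 0.2203], 'confidence': 0.77}]
[{'at': [0.6571, 0.0458, 0.0667], 'confidence': 0.64}]
jar bay 0.0038980300000000506 0.04181044000000001 0.04669999999999999
```

View pics/s10.png

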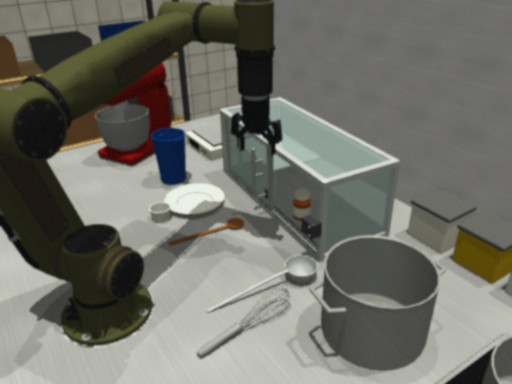

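```bash
python3 -m crank '[[[60,2,3.65,0,0,0,-8.3],[60,2.1,3.65,0,0,0,-8.3],[60,2.1,3.65,0,0,0,-8.3],[60,2.1,3.65,0,0,0,-8.3],[60,0,0,0,0,0,0],[60,0,0,0,0,0,0]]]' ; python3 - <<'E'
from h import *
p=cap('wrist','w11')
q=r.pinpoint('pull',p);print(q[:1])
s=r.read_state();print(s['eef_pos'])
X=pts(p);m=(np.hypot(X[:,0]-.567,X[:,1]-.186)<.03)&(X[:,2]>.215)&(X[:,2]<.25);print(m.sum(),X[m].mean(0) if m.any() else'')
E
```

```text
t: 20.5
eef_pos: [0.564, 0.1826, 0.3047]
tcp_rot: [[0.996, -0.091, 0.002], [-0.091, -0.996, 0.002], [0.002, -0.003, -1.0]]
wrist_force: [-0.4, -0.3, 0.1]
gripper_width: 0.6
[{'at': [0.5614, 0.1821, 0.2181], 'confidence': 0.59}]
[0.5639 0.1816 0.3057]
374 [0.5687 0.1863 0.2299]
```

View pics/w11.png

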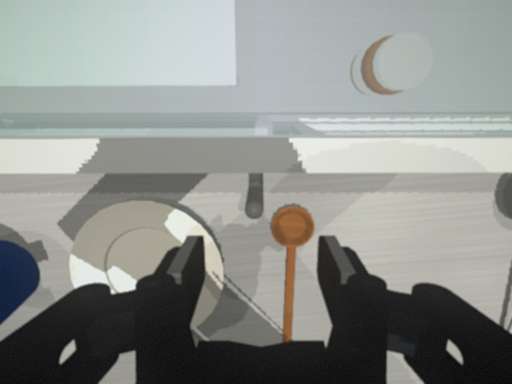

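```bash
python3 -m crank '[[[60,0.3,0.4,-2,0,0,0],[60,0,0,-3,0,0,0],[60,0,0,-3,0,0,0],[60,0,0,-0.3,0,0,0],[60,0,0,0,0,0,0]]]' ; python3 - <<'E'
from h import *
p=cap('wrist','w12');cap('side','s12')
a=cv2.imread('pics/s12.png');cv2.imwrite('pics/s12c.png',cv2.resize(a[90:230,190:340],None,fx=4,fy=4))
E
```

```text
t: 21.1
eef_pos: [0.5671, 0.1857, 0.2222]
tcp_rot: [[0.996, -0.093, 0.002], [-0.093, -0.996, 0.001], [0.002, -0.002, -1.0]]
wrist_force: [-1.1, -0.2, 1.1]
gripper_width: 0.597
```

View pics/w12.png

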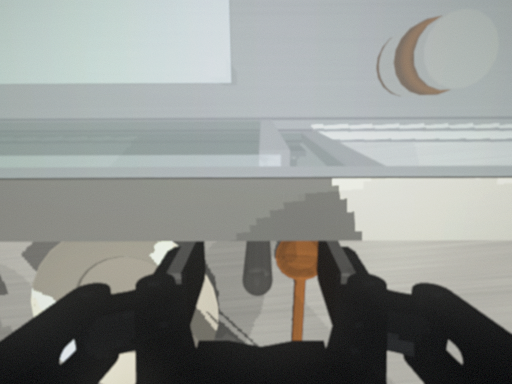

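View pics/s12c.png

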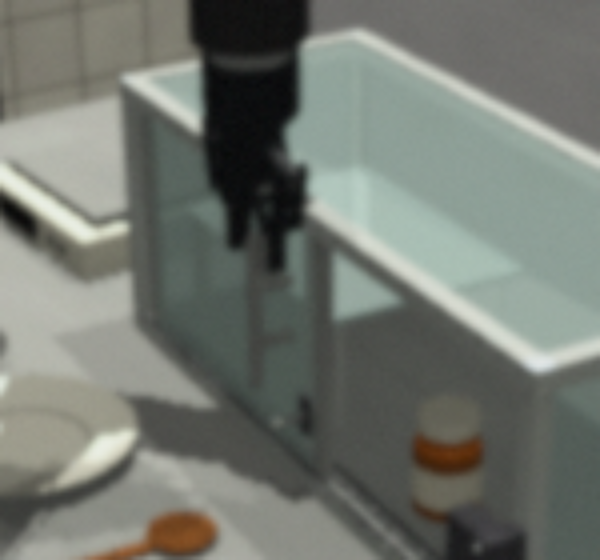

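```bash
python3 -m crank '[[[22,0,0,0,0,0,0],[22,0,0,0,0,0,0],[22,0,0,0,0,0,0],[22,0,0,0,0,0,0]]]' 80; python3 -m crank '[[[22,-0.09,-1,0,0,0,0],[22,-0.18,-2,0,0,0,0],[22,-0.18,-2,0,0,0,0],[22,0,0,0,0,0,0]]]'
```

```text
t: 21.6
eef_pos: [0.5673, 0.1868, 0.221]
tcp_rot: [[0.996, -0.092, 0.001], [-0.092, -0.996, 0.002], [0.001, -0.002, -1.0]]
wrist_force: [-0.4, 0.0, -0.1]
gripper_width: 0.219
t: 22.0
eef_pos: [0.5624, 0.1331, 0.2212]
tcp_rot: [[0.995, -0.095, 0.0], [-0.095, -0.995, -0.0], [0.0, 0.0, -1.0]]
wrist_force: [-0.5, -0.1, -0.6]
gripper_width: 0.22
```

```bash
python3 -m crank '[[[22,-0.27,-3,0,0,0,0],[22,-0.27,-3,0,0,0,0],[22,-0.27,-3,0,0,0,0],[22,-0.27,-3,0,0,0,0],[22,-0.27,-3,0,0,0,0],[22,-0.18,-2,0,0,0,0],[22,-0.09,-1,0,0,0,0],[22,0,0,0,0,0,0],[22,0,0,0,0,0,0]]]'; python3 - <<'E'
from h import *
from ik import *
p=cap('wrist','w13');p2=cap('side','s13')
q=r.pinpoint('pull',p2);print(q[:1])
if q: v=np.array(q[0]['at'])-bay;print('joint',v@ey+.105,v@ex)
s=r.read_state();v=np.array(s['eef_pos'])-bay;print('tcp joint',v@ey+.105,v@ex)
a=cv2.imread('pics/s13.png');cv2.imwrite('pics/s13c.png',cv2.resize(a[100:260,210:360],None,fx=3.7,fy=3.7))
E
```

```text
t: 22.9
eef_pos: [0.5465, -0.0432, 0.2207]
tcp_rot: [[0.996, -0.092, 0.0], [-0.092, -0.996, 0.002], [0.0, -0.002, -1.0]]
wrist_force: [0.5, 0.1, -0.1]
gripper_width: 0.217
[{'at': [0.5462, -0.0461, 0.2208], 'confidence': 0.67}]
joint 0.04541903 -0.09838845999999994
tcp joint 0.049053508255445424 -0.09829957833511195
```

View pics/s13c.png

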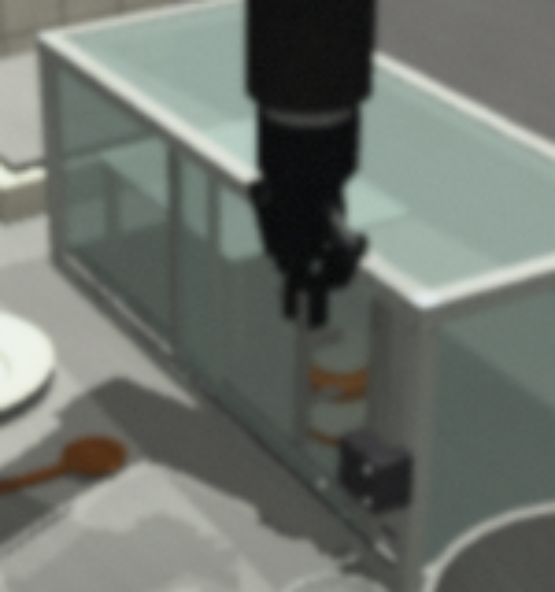

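View pics/w13.png

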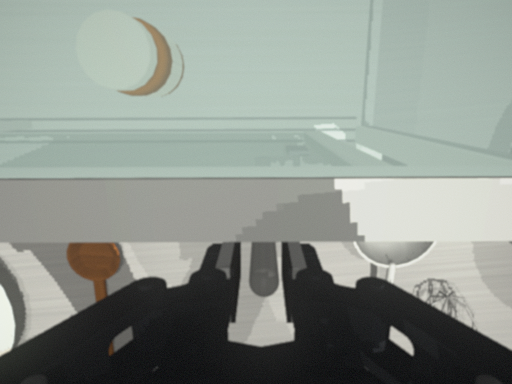

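```bash
python3 -m crank '[[[22,-0.13,-1.5,0,0,0,0],[22,-0.09,-1,0,0,0,0],[22,0,0,0,0,0,0],[22,0,0,0,0,0,0]]]'; for i in 1 2 3; do python3 -m crank '[[[22,-0.04,-0.4,0,0,0,0],[22,0,0,0,0,0,0],[22,0,0,0,0,0,0]]]'|grep -v rot; done
```

```text
t: 23.45
eef_pos: [0.5443, -0.0685, 0.2207]
tcp_rot: [[0.996, -0.093, 0.0], [-0.093, -0.996, 0.001], [0.0, -0.001, -1.0]]
wrist_force: [-0.0, 0.2, 0.2]
gripper_width: 0.22
t: 23.75
eef_pos: [0.5439, -0.0722, 0.2207]
wrist_force: [1.2, 0.0, 0.3]
gripper_width: 0.221
t: 24.05
eef_pos: [0.5435, -0.0764, 0.2208]
wrist_force: [0.5, -0.5, 0.1]
gripper_width: 0.22
t: 24.35
eef_pos: [0.5432, -0.08, 0.2207]
wrist_force: [0.3, 3.5, 0.6]
gripper_width: 0.22
```

```bash
for i in 1 2 3 4; do python3 -m crank '[[[22,-0.02,-0.2,0,0,0,0],[22,0,0,0,0,0,0],[22,0,0,0,0,0,0]]]'|grep -v rot; done
```

```text
t: 24.65
eef_pos: [0.5431, -0.0815, 0.2207]
wrist_force: [-0.3, 5.5, 1.4]
gripper_width: 0.218
t: 24.95
eef_pos: [0.5429, -0.0835, 0.2207]
wrist_force: [-0.3, 5.3, 1.0]
gripper_width: 0.222
t: 25.25
eef_pos: [0.5427, -0.0861, 0.2207]
wrist_force: [1.3, 3.4, 0.6]
gripper_width: 0.216
t: 25.55
eef_pos: [0.5421, -0.0889, 0.2208]
wrist_force: [0.3, 0.2, -0.3]
gripper_width: 0.222
```

```bash
for i in 1 2 3; do python3 -m crank '[[[22,-0.02,-0.2,0,0,0,0],[22,0,0,0,0,0,0],[22,0,0,0,0,0,0]]]'|grep -v rot; done
```

```text
t: 25.85
eef_pos: [0.5421, -0.0904, 0.2208]
wrist_force: [-0.1, 0.5, -0.2]
gripper_width: 0.22
t: 26.15
eef_pos: [0.5419, -0.0923, 0.2208]
wrist_force: [0.3, 0.0, -0.1]
gripper_width: 0.22
t: 26.45
eef_pos: [0.5419, -0.0934, 0.2207]
wrist_force: [-1.0, 6.2, 1.4]
gripper_width: 0.218
```

```bash
for i in 1 2; do python3 -m crank '[[[22,-0.02,-0.2,0,0,0,0],[22,0,0,0,0,0,0],[22,0,0,0,0,0,0]]]'|grep -v rot; done; python3 - <<'E'
from h import *
p=cap('side','s14');cap('wrist','w14')
a=cv2.imread('pics/s14.png');cv2.imwrite('pics/s14c.png',cv2.resize(a[150:260,260:360],None,fx=5,fy=5))
E
```

```text
t: 26.75
eef_pos: [0.5419, -0.0937, 0.2207]
wrist_force: [-1.9, 12.2, 3.1]
gripper_width: 0.22
t: 27.05
eef_pos: [0.5419, -0.0938, 0.2207]
wrist_force: [-2.3, 19.6, 4.0]
gripper_width: 0.221
```

View pics/s14c.png

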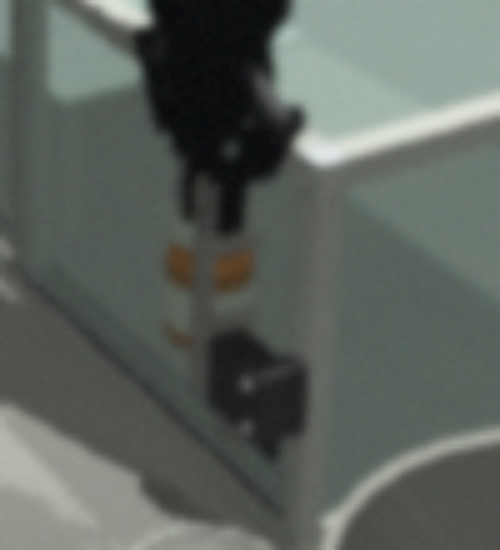

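View pics/w14.png

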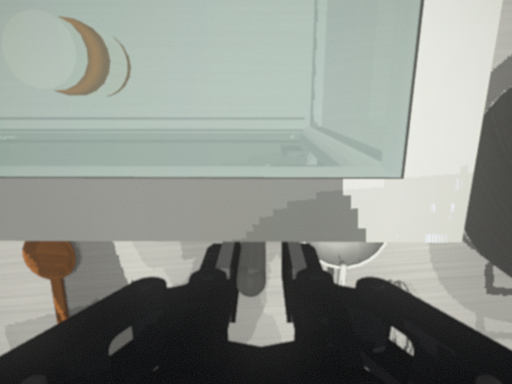

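```bash
python3 -m crank '[[[22,0.04,0.4,0,0,0,0],[22,0.04,0.4,0,0,0,0],[22,0,0,0,0,0,0],[22,0,0,0,0,0,0]]]'|grep -v rot; for i in 1 2 3 4; do python3 -m crank '[[[22,0.02,0.2,0,0,0,0],[22,0,0,0,0,0,0]]]'|grep -v rot; done
```

```text
t: 27.55
eef_pos: [0.542, -0.0907, 0.2207]
wrist_force: [0.2, 0.0, -0.2]
gripper_width: 0.221
t: 27.75
eef_pos: [0.5423, -0.0884, 0.2207]
wrist_force: [0.8, -0.5, -0.1]
gripper_width: 0.215
t: 27.95
eef_pos: [0.5426, -0.0862, 0.2207]
wrist_force: [0.2, 0.6, -0.4]
gripper_width: 0.22
t: 28.15
eef_pos: [0.5428, -0.084, 0.2207]
wrist_force: [-0.8, -0.2, 0.2]
gripper_width: 0.224
t: 28.35
eef_pos: [0.5429, -0.083, 0.2208]
wrist_force: [-0.0, -4.4, -1.1]
gripper_width: 0.223
```

```bash
for i in 1 2; do python3 -m crank '[[[22,0.02,0.2,0,0,0,0],[22,0,0,0,0,0,0]]]'|grep -v rot; done; python3 -m crank '[[[22,0,0,0,0,0,0],[22,0,0,0,0,0,0]]]'|grep -v rot
```

```text
t: 28.55
eef_pos: [0.5429, -0.0825, 0.2208]
wrist_force: [1.9, -11.3, -2.1]
gripper_width: 0.221
t: 28.75
eef_pos: [0.5429, -0.0821, 0.2208]
wrist_force: [2.7, -16.8, -3.5]
gripper_width: 0.223
t: 28.95
eef_pos: [0.5429, -0.0821, 0.2208]
wrist_force: [2.2, -16.9, -3.5]
gripper_width: 0.216
```

```bash
python3 -m crank '[[[22,-0.04,-0.4,0,0,0,0],[22,-0.04,-0.4,0,0,0,0],[22,0,0,0,0,0,0],[50,0,0,0,0,0,0],[50,0,0,0,0,0,0],[50,0,0,0,0,0,0],[50,0,0,3,0,0,0],[50,0,0,4,0,0,0],[50,0,0,4,0,0,0],[50,-3,1,1,0,0,0],[50,-3,1,0,0,0,0],[50,0,0,0,0,0,0]]]'; python3 - <<'E'
from h import *
from ik import *
p=cap('side','s15');
for l in ('pull','jar_mid'):
  q=r.pinpoint(l,p);
  if q: v=np.array(q[0]['at'])-bay;print(l,v@ex,v@ey,q[0])
a=cv2.imread('pics/s15.png');cv2.imwrite('pics/s15c.png',cv2.resize(a[130:260,240:370],None,fx=4.5,fy=4.5))
E
```

```text
t: 30.15
eef_pos: [0.4809, -0.0657, 0.3431]
tcp_rot: [[0.996, -0.091, 0.005], [-0.091, -0.996, 0.003], [0.005, -0.003, -1.0]]
wrist_force: [0.0, 0.2, 0.4]
gripper_width: 0.503
pull -0.09622867 -0.10064992 {'at': [0.5447, -0.0872, 0.2207], 'confidence': 0.58}
jar_mid -0.26013819999999993 0.32414233 {'at': [0.4192, 0.3505, -0.0013], 'confidence': 0.43}
```

View pics/s15.png

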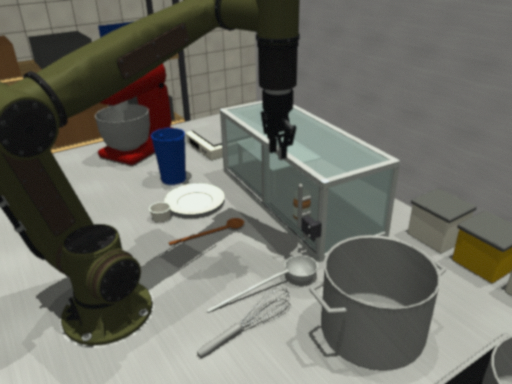

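View pics/s15c.png

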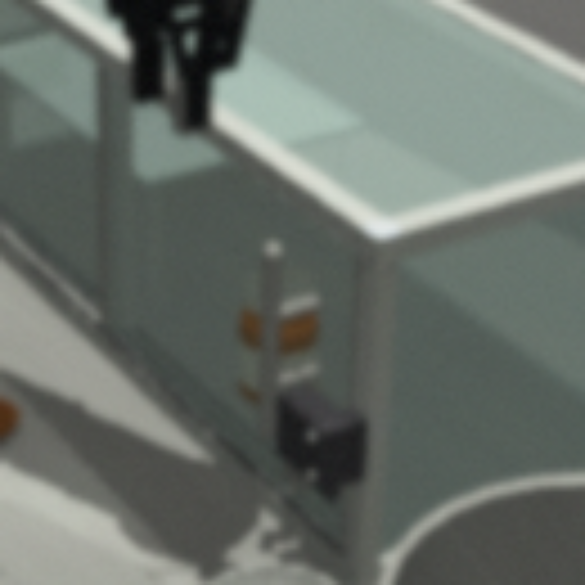

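```bash
python3 -c "
from h import *
print(r.read_state()['wrist_force']);print(r.hand_in())"
```

```text
[ 0.3858  0.5309 -0.3038]
the job is handed in; nothing more can be done
None
```

The jar is upright on the cabinet floor, the door is shut and latched, and the job is handed in at about 30 s of the 72 s allowed.

**How it went**
- I lifted the jar upright out of the pot and set it on the bench in front of the bay. There I regripped it with the gripper slanted 50°, carried it in and released it at about bay (0.004, 0.042).
- I then closed the door with the fingers loosely around the pull. The resistance at the latch fell away, and the door met a hard stop at about 20 N.
- One tug in the opening direction reached about 17 N. The door took up only its play and held, so no second press was needed.

**Last checks**
- **Door:** the side camera put the pull at 4 mm open. That is within the network's 4 mm error, so on its own it does not prove the door is under 5 mm. The hard stop and the tug are the better evidence.
- **Jar:** after the release, the network found it at 46.7 mm above the cabinet floor (expected 45). The last picture shows it upright behind the glass. The final network query for the jar was wrong: it reported the plate's position at low confidence (0.43), so I relied on the picture.
- **Robot and bystanders:** the gripper is clear of everything. In the last picture the plate, pitcher, ladle, spoon, whisk and ramekin look unmoved; I did not remeasure them.

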